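# Start up the sanding corner in the safe order

### The job

Get the sanding corner running by pressing its switches with the fingertips, fingers closed: first press the raised green end of the rocker on the yellow supply switch all the way down, then push the dust extractor's green start key fully in, and only after that push the sander's green start key fully in. Do not press the extractor's red stop button, leave the glue bottle, the roll of tape and the wood offcut where they are, and move clear at the end.

Things in the scene. Friction and masses are not known exactly. Their poses are not given: they have to be found in the camera images.
- supply_base: yellow supply switch pod screwed to the bench, 110 (x) x 90 (y) x 50 mm high, with a paddle rocker on top that runs along x. Origin: centre of its underside, z up. Its place on the bench, like that of the other two stations, changes from run to run, and the three trade places
- supply_rocker (a joint): paddle rocker of the supply switch (rad): two pads 30 x 34 mm in a shallow V, hinged along the pod's y, 57 mm above the bench. 0 = off (starts at 0 to 0.04): green -x pad raised 0.4 rad, grey +x pad level. 0.4 = on: green pad level, its top 61 mm above the bench, grey pad raised. Press the green pad: about 2.5 N, friction only, it stays where it is left
- supply_on_pad (a point): point to press on the top of the green rocker pad, 20 mm from the hinge towards the pod's -x; about 69 mm above the bench when off, 61 mm when on. The point's x and y axes lie along and across the pad, its z is that of the rocker
- extractor_base: grey dust extractor control box screwed to the bench, 100 (x) x 140 (y) x 45 mm high, with a green start key at y = +34 mm and a red stop button at y = -34 mm on top, each in a thin black collar 6 mm high. Origin: centre of its underside, z up
- extractor_start (a joint): the extractor's green start key, 0 = out (as it starts, up to 0.001), grows to 0.008 m as it is pushed straight down into its base, fully in at 0.008. About 3 N of friction, no spring: it stays wherever it is left, so a half press stays half in
- extractor_start_top (a point): centre of the top of the extractor's round green start key, 32 mm diameter, 64 mm above the bench when out and 56 mm when fully in; z up
- extractor_stop (a joint): the extractor's red stop button (spring return), 0 = out, grows to 0.008 m as it is pressed down; must not be pressed
- extractor_stop_top (a point): centre of the top of the round red stop button, 32 mm diameter, 64 mm above the bench; z up
- sander_base: mini disc sander bolted to the bench: blue foot 30 mm high and 160 mm wide (y), from 45 mm in front (-x) of the origin to 240 mm behind it; a dark motor with a 125 mm disc stands up to 178 mm high from 100 to 230 mm behind the origin, a small aluminium work table (top at 115 mm) reaches to y = -110 mm beside the disc. Origin: on the bench directly under the start key; z up
- sander_start (a joint): the sander's green start key, on the front of its foot, 0 = out (as it starts, up to 0.001), grows to 0.008 m as it is pushed straight down into its base, fully in at 0.008. About 3 N of friction, no spring: it stays wherever it is left, so a half press stays half in
- sander_start_top (a point): centre of the top of the sander's round green start key, 32 mm diameter, 49 mm above the bench when out and 41 mm when fully in; z up
- glue: white glue bottle with an orange cap, 52 mm diameter, 130 mm tall, standing loose some 130 to 150 mm behind (+x of) the middle of the extractor control box; origin at the centre of its foot
- tape: red roll of tape lying flat, 90 mm outside diameter, 48 mm high, loose some 140 to 160 mm behind (+x of) the middle of the supply switch; origin at the centre of its underside
- offcut: wood offcut 70 x 40 x 18 mm lying loose on the sander's work table; origin at the centre of its underside

How it is judged:
On the way, in this order (a step that is already met when the one before it is completed fails the run):
1. the supply rocker is pressed on by the fingers (past 0.33 of 0.4 rad) (value of joint supply_rocker above 0.33 rad and contact force between the fingers and supply_base above 0.5 N), for 0.03 s.
2. the extractor's green start key is pressed in by the fingers (past 6.5 of 8 mm) (value of joint extractor_start above 0.0065 m and contact force between the fingers and extractor_base above 0.5 N), for 0.03 s.
3. the sander's green start key is pressed in by the fingers (past 6.5 of 8 mm) (value of joint sander_start above 0.0065 m and contact force between the fingers and sander_base above 0.5 N), for 0.03 s.
At the end, for the whole second after the job is handed in: The rocker is on (past 0.33 of 0.4 rad), both green start keys are in (past 6.5 of 8 mm), the red stop button is out (under 2 mm), the glue stands upright (within 0.1 rad), and the glue, the tape and the offcut are within 20 mm of where they began (value of joint supply_rocker above 0.33 rad and value of joint each of extractor_start, sander_start above 0.0065 m and value of joint extractor_stop below 0.002 m and distance of each of glue, tape, offcut from where it was at the start of the episode below 0.02 m and angle between glue's own z axis and vertical below 0.1 rad); the robot touches nothing.
It fails at once if the extractor's start key was pressed (over 3 mm) before the supply was on (value of joint extractor_start above 0.003 m and value of joint supply_rocker below 0.33 rad).
It fails at once if the sander's start key was pressed (over 3 mm) before the extractor's start key was in (value of joint sander_start above 0.003 m and value of joint extractor_start below 0.0065 m).
It fails at once if the red stop button was pressed (over 3 mm) (value of joint extractor_stop above 0.003 m).
It fails at once if the glue, the tape or the offcut was lifted, carried or pushed over 20 mm, or the glue tipped (distance of any of glue, tape, offcut from where it was at the start of the episode above 0.02 m or angle between glue's own z axis and vertical above 0.3 rad).
It also fails if it takes over 48 s, if anything falls off the work surface, if the arm or the gripper's body presses on something with over 40 N, if the wrist force passes 120 N, or if a joint passes its speed limit or range.

### The arm

A 6-joint arm with a two-finger parallel gripper is mounted at the origin on the work surface. World frame = base frame: x ahead of the robot, y to its left, z up, the work surface at z = 0. Lengths are in m, angles in rad, forces in N, time in s.
With the tool pointing down it reaches from about 0.275 to 0.75 m from the base axis. Payload 10.2 kg.
Tool frame: the origin (TCP) lies at the very end of the fingers, on their centre line; the grasp point (between the pads) lies 19 mm behind it; z points along the fingers, y is the line along which they close (so a half turn about z gives the same grasp; the last joint's range is limited). The gripper opens to 85 mm and grips with 20 to 120 N. Pads are 22 mm wide; open, the fingers measure 114 mm over their backs; the gripper's body (76 mm by 85 mm) begins 54 mm behind the grasp point. The pads swing forward as they close: fully open they stand 13 mm farther back than shut.
Start: joints at [-1.373, 0.313, 1.498, -0, 1.331, -0.223], TCP at [0.214, -0.479, 0.201] pointing down, gripper open.
Joint ranges: [-2.94, 2.94], [-0.97, 2.17], [0.19, 2.56], [-1.23, 4.37], [0.02, 3.11], [-2.88, 2.88]. Speed limits (rad/s): [2.39, 2.39, 3.01, 3.14, 3.14, 3.14].

### API

Orientations are given as a unit quaternion [w, x, y, z].
In Python, from rig import * gives the robot as it stands. The module is installed in compiled form; this text tells all that it offers.
- The arm moves only by the tool move_arm, never from a script. Its argument "rows" is one flat list of numbers, 7 for each row, row after row: the shift along the tool's x, y, z in cm, then the turn, a rotation vector about the tool's x, y, z in rad, then the opening, from 0 (shut) to 1 (fully open). In form: [dx, dy, dz, ax, ay, az, claw, dx, dy, dz, ax, ay, az, claw, ...]. A call has 1 to 12 rows; each row shifts and turns the commanded pose from where the row before left it, along the tool's axes as they then stand; what a row does not reach is not made up. A row lasts 1/12 s, in which the tool goes at most 41.7 mm and 7.16 degrees, less where a joint would pass 70% of its speed; a pose out of reach is approached as far as the arm can. A call is refused whole if a number of a shift passes 4.17 or a number of a turn 0.125, either way. A call with a gripper value outside its range is refused whole. The fingers move at their own pace and stop on an object; the grip force is fixed at half the most. Time passes only in rows, so rows that do not move let the fingers close. It gives the time, the measured TCP pose, the force, the opening and the grip force at its end, in the units of the state.
- get_obs(): the state, without advancing time (a new reading comes with each control period).
- read_camera(name): name is "scene" or "top"; returns a dict with "color" (480x640x3 uint8, red, green, blue), "range_z" (480x640 float32, m along the optical axis (not along the pixel's ray), 0 where there is no reading), "K" (3x3 intrinsics, pixels), "D" ([k1, k2, p1, p2, k3] as OpenCV has them; the pictures are not rectified), "R" (3x3) and "t" (3): a world point X has camera coordinates R X + t. Camera axes: x right, y down, z forward; pixel columns grow to the right and rows downward; lengths in m; the calibration is good to about 2 mm. A picture is of the moment at which its call begins.
- close_job(): hands the job in; it is judged then, once.
The state is a dict: "t": time; "joint_pos": joint angles; "joint_velocities": joint speeds; "joint_efforts": joint torques, N m; "position": TCP position; "eef_rot": TCP orientation; "contact_force": force on the tool from outside, world axes, zero at the start; "torque": the same for the moment, N m; "grip_width": finger opening in m; "grasp_force": force on a finger pad.
Only numpy, scipy, OpenCV 4.12 (cv2) and the standard library are available. Lean on these libraries where they do the work, as an engineer would, in place of code of your own. Each camera call takes 0.05 s, during which the arm holds its last target. There are 200 camera calls.

## Working session

There is one attempt and no reset: what is moved stays moved. The work goes in short steps, Python scripts to look and compute and a tool call to move; the robot and the scene stay as the last step left them, time stands still between calls to the robot, and variables do not carry over. Pictures are saved under pics/ and viewed, at most 10 in all, crops included, and the job is handed in when it is done.

Besides the shell and the picture viewer there is one more tool, called by a JSON object that holds its "api" and its "payload". move_arm: Moves the arm, as the interface text tells. Its arguments: {"type":"object","properties":{"rows":{"type":"array"}},"required":["rows"]}

```bash
mkdir -p pics; python3 - <<'E'
from rig import *
import cv2,pickle
for n in("scene","top"):
    c=read_camera(n); pickle.dump(c,open(n+".pkl","wb")); cv2.imwrite(f"pics/{n}0.png",c["color"][:,:,::-1])
    print(n,-c["R"].T@c["t"],c["D"])
o=get_obs();print(o)
E
```

```text
scene [ 1.26268398 -0.30306861  0.74865405] [-0.02799949  0.          0.          0.          0.        ]
top [ 0.37837262 -0.01426868  1.15438554] [-0.01784645  0.          0.          0.          0.        ]
{'t': 0.1, 'joint_pos': array([-1.37339672e+00,  3.13396981e-01,  1.49831790e+00, -4.98630605e-06,
        1.33100174e+00, -2.23391870e-01]), 'joint_velocities': array([ 8.54034254e-04, -8.61113027e-04, -3.03863487e-03,  7.55845429e-05,
       -1.32860440e-04,  1.53619541e-03]), 'joint_efforts': array([ 2.74523656e-03, -4.12901115e+01, -2.60141301e+01, -2.15108489e-04,
        3.01436485e-03,  1.31868042e-06]), 'position': array([ 0.21439536, -0.4789573 ,  0.20060709]), 'eef_rot': array([-5.61962922e-04,  9.77948064e-01,  2.08847476e-01,  4.88206810e-06]), 'contact_force': array([-1.02138475,  0.14988593, -0.54893353]), 'torque': array([-0.01141055, -0.01585413,  0.00229212]), 'grasp_force': 0.0, 'grip_width': 0.08544947382215431}
```

View pics/top0.png

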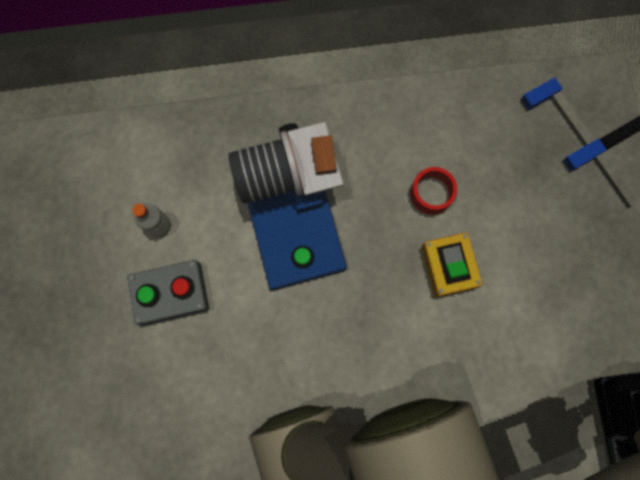

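View pics/scene0.png

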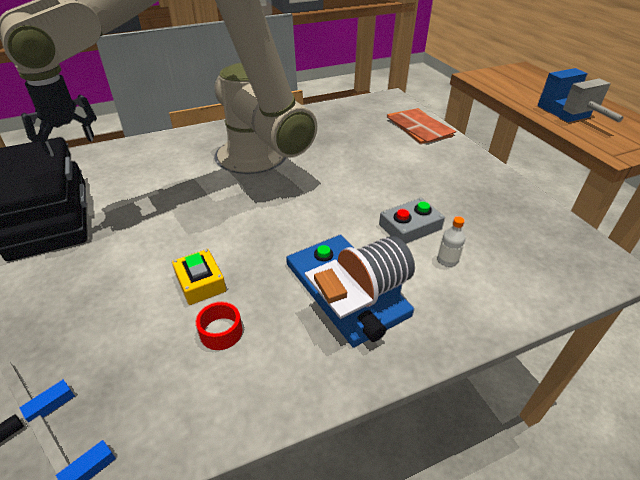

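The top view shows the rocker's green pad at (457,269), the extractor's start key at (147,295) and stop button at (181,287), and the sander key at (302,257). The glue is at (150,220), the tape at (434,190) and the offcut at (323,154). The scene view agrees: green pad (194,260), extractor start (424,208), sander key (323,252).

```bash
cat > h.py <<'E'
import cv2,pickle,numpy as np
def ray(c,uv):
    p=cv2.undistortPoints(np.array([[uv]],float),c["K"],c["D"])[0,0]
    return -c["R"].T@c["t"], c["R"].T@np.array([p[0],p[1],1])
def plane(c,uv,z):
    o,d=ray(c,uv); return o+d*(z-o[2])/d[2]
def tri(rs):
    A=sum(np.eye(3)-np.outer(d,d)/(d@d) for o,d in rs); b=sum((np.eye(3)-np.outer(d,d)/(d@d))@o for o,d in rs)
    return np.linalg.solve(A,b)
def blobs(c,lo,hi,amin=40):
    h=cv2.cvtColor(c["color"],cv2.COLOR_RGB2HSV); m=cv2.inRange(h,lo,hi)
    n,l,s,ce=cv2.connectedComponentsWithStats(m)
    return [(ce[i],s[i],l==i) for i in range(1,n) if s[i][4]>amin]
E
python3 - <<'E'
from h import *
C={n:pickle.load(open(n+".pkl","rb")) for n in("scene","top")}
cols=dict(green=((50,120,60),(75,255,255)),red=((0,190,80),(4,255,255)),yellow=((20,150,90),(30,255,255)))
for n,c in C.items():
  for k,(a,b) in cols.items():
    for ce,s,m in blobs(c,a,b):
      z=np.median(c["range_z"][m]); o,d=ray(c,ce)
      print(n,k,ce.round(1),s[:5],"depth pt",(o+d*z).round(4))
c=C["top"]
for nm,col,z in(("yellow",cols["yellow"],.05),):
  B=blobs(c,*col); pts=np.argwhere(max(B,key=lambda b:b[1][4])[2])[:,::-1]
  w=np.array([plane(c,p,z)[:2] for p in pts]); print(nm,cv2.minAreaRect((w*1000).astype(np.float32)))
# blue foot, grey box
for nm,a,b,z,roi in(("blue",(105,100,30),(125,255,255),.03,(240,195,350,295)),("grey",(95,15,40),(125,90,140),.045,(115,250,215,335))):
  x0,y0,x1,y1=roi
  for ce,s,m in blobs(c,a,b,300):
    if x0<ce[0]<x1 and y0<ce[1]<y1:
      pts=np.argwhere(m)[:,::-1]; w=np.array([plane(c,p,z)[:2] for p in pts]); print(nm,s,cv2.minAreaRect((w*1000).astype(np.float32)))
g=[min(blobs(C["scene"],*cols["green"]),key=lambda b:np.hypot(*(b[0]-q)))[0] for q in((194,260),(424,208),(323,252))]
t=[min(blobs(C["top"],*cols["green"]),key=lambda b:np.hypot(*(b[0]-q)))[0] for q in((457,269),(147,295),(302,257))]
for nm,a,b,z in zip(("rocker","ext","sander"),g,t,(.069,.064,.049)):
  print(nm,"tri",tri([ray(C["scene"],a),ray(C["top"],b)]).round(4),"top",plane(C["top"],b,z).round(4),"scene",plane(C["scene"],a,z).round(4))
E
```

```text
scene green [423.2 206.7] [417 202  13  11 111] depth pt [0.5379 0.3132 0.0614]
scene green [323.2 251.4] [317 246  14  12 140] depth pt [0.579  0.0087 0.047 ]
scene green [193.6 259.9] [185 253  19  16 175] depth pt [ 0.5103 -0.2814  0.0669]
scene red [402.5 214. ] [397 209  12  11 108] depth pt [0.5446 0.246  0.0622]
scene red [218.9 325.4] [ 196  302   46   48 1290] depth pt [ 0.688  -0.2706  0.0363]
scene yellow [200.1 280.3] [ 172  249   54   56 1335] depth pt [ 0.5547 -0.2803  0.0427]
top green [302.  255.3] [294 247  17  17 231] depth pt [0.5748 0.01   0.0478]
top green [456.9 268.8] [446 261  22  17 275] depth pt [ 0.5084 -0.2822  0.0662]
top green [145.3 294.1] [137 286  18  17 245] depth pt [0.5346 0.3155 0.0621]
top red [434.5 188.6] [413 168  43  42 462] depth pt [ 0.6768 -0.2699  0.0471]
top red [180.3 286.3] [172 278  17  17 223] depth pt [0.5412 0.2476 0.0631]
top yellow [452.3 264.4] [ 424  234   58   62 1481] depth pt [ 0.52   -0.279   0.0494]
yellow ((521.7254028320312, -279.8390808105469), (109.2415542602539, 89.26419067382812), 5.852243900299072)
blue [ 249  191   97   98 6337] ((619.6380615234375, 16.376304626464844), (183.63075256347656, 158.4434051513672), 8.14898681640625)
rocker tri [ 0.5086 -0.2819  0.0655] top [ 0.5081 -0.2815  0.069 ] scene [ 0.5126 -0.2815  0.069 ]
ext tri [0.5349 0.3162 0.0585] top [0.5343 0.3149 0.064 ] scene [0.5407 0.3108 0.064 ]
sander tri [0.5756 0.0102 0.0435] top [0.5746 0.01   0.049 ] scene [0.581  0.0078 0.049 ]
```

Both views agree, with sizes and heights as given: pod 109x89 mm, foot 158 mm wide, key heights within about 5 mm. I'll press at these points: rocker about (0.500,-0.282), extractor (0.536,0.314), sander (0.576,0.009).

```bash
cat > go.py <<'E'
import sys,numpy as np
from rig import *
from scipy.spatial.transform import Rotation as R
o=get_obs();q=o["eef_rot"];M=R.from_quat([q[1],q[2],q[3],q[0]]).as_matrix()
d=M.T@(np.array([float(a) for a in sys.argv[1:4]])-o["position"])*100
n=int(np.ceil(np.linalg.norm(d)/4.1)); print("cm",d.round(2),"rows",n,"each",(d/n).round(3),"t",o["t"],o["position"].round(4),o["contact_force"].round(1),o["grip_width"])
E
python3 go.py .500 -.282 .12
```

```text
cm [34.11 -6.3   8.08] rows 9 each [ 3.79  -0.7    0.897] t 0.1 [ 0.2144 -0.479   0.2006] [-1.   0.1 -0.5] 0.08544947382215431
```

{"api": "move_arm", "payload": {"rows": [3.41,-0.63,0,0,0,0,0,3.41,-0.63,0,0,0,0,0,3.41,-0.63,0,0,0,0,0,3.41,-0.63,0,0,0,0,0,3.41,-0.63,0,0,0,0,0,3.41,-0.63,0,0,0,0,0,3.41,-0.63,1,0,0,0,0,3.41,-0.63,2,0,0,0,0,3.41,-0.63,2,0,0,0,0,3.41,-0.63,2,0,0,0,0,0,0,1,0,0,0,0,0,0,0,0,0,0,0]}}

```text
t: 1.1
position: [0.4997, -0.2804, 0.1182]
eef_rot: [-0.002, 0.978, 0.21, -0.002]
contact_force: [-0.6, -0.0, -0.9]
grip_width: -0.0001
grasp_force: 0.0
```

```bash
python3 go.py .500 -.282 .06
```

```text
cm [-0.03  0.18  5.82] rows 2 each [-0.014  0.092  2.908] t 1.1 [ 0.4997 -0.2804  0.1182] [-0.6 -0.  -0.9] -6.491802994523962e-05
```

{"api": "move_arm", "payload": {"rows": [0,0.15,2,0,0,0,0,0,0,1.5,0,0,0,0,0,0,0.8,0,0,0,0,0,0,0.6,0,0,0,0,0,0,0.5,0,0,0,0,0,0,0.4,0,0,0,0,0,0,0.1,0,0,0,0,0,0,0,0,0,0,0]}}

```text
t: 1.77
position: [0.5006, -0.2839, 0.0623]
eef_rot: [0.0, 0.978, 0.209, 0.0]
contact_force: [-0.3, -0.7, -0.4]
grip_width: 0.0
grasp_force: 0.0
```

```bash
python3 - <<'E'
from rig import *
import cv2
c=read_camera("scene");a=c["color"][220:320,140:290,::-1];cv2.imwrite("pics/s1.png",cv2.resize(a,None,fx=5,fy=5,interpolation=cv2.INTER_CUBIC))
E
python3 go.py .500 -.282 .06
```

```text
cm [ 0.01 -0.21  0.25] rows 1 each [ 0.014 -0.207  0.251] t 1.8167 [ 0.5007 -0.2839  0.0625] [-0.3 -0.2 -0.3] -2.9236819617973947e-05
```

View pics/s1.png

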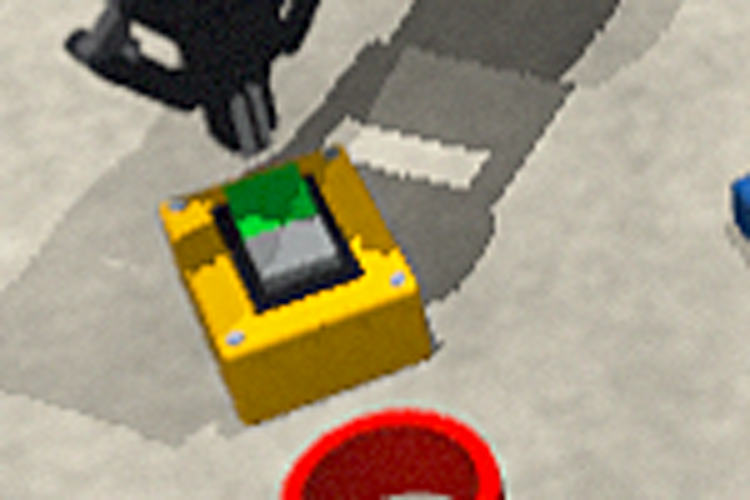

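The crop shows the closed fingertips at about full-frame (189,251), just behind and above the green pad at (194,260). They aren't touching it, and the force reading is about zero. I'll project the TCP and measure the tip.

```bash
python3 - <<'E'
from rig import *
from h import *
o=get_obs()
for n in("scene","top"):
    c=read_camera(n);pickle.dump(c,open(n+"1.pkl","wb"))
    P=np.array([o["position"],[.5217,-.2798,.05],[.5018,-.2818,.069]])
    print(n,cv2.projectPoints(P,cv2.Rodrigues(c["R"])[0],c["t"],c["K"],c["D"])[0][:,0].round(1))
    for ce,s,m in blobs(c,(50,120,30),(75,255,255)): print("green",ce.round(1),s)
    if n=="scene":
        for v in range(236,264,3):
            for u in (186,189,192):
                oo,d=ray(c,(u,v)); print(u,v,c["color"][v,u],(oo+d*c["range_z"][v,u]).round(3))
E
```

```text
scene [[192.  258.9]
 [196.7 268.3]
 [192.5 256.9]]
green [423.  206.8] [417 202  13  11 118]
green [323.3 251.3] [317 245  14  13 144]
green [193.6 259.9] [185 253  19  16 175]
186 236 [23 23 25] [ 0.514 -0.284  0.142]
189 236 [38 41 47] [ 0.502 -0.278  0.131]
192 236 [19 17 16] [ 0.5   -0.272  0.127]
186 239 [34 37 36] [ 0.511 -0.286  0.132]
189 239 [17 25 23] [ 0.51  -0.28   0.129]
192 239 [51 52 62] [ 0.501 -0.273  0.12 ]
186 242 [57 60 62] [ 0.507 -0.287  0.12 ]
189 242 [56 55 61] [ 0.511 -0.281  0.122]
192 242 [ 96 100  99] [ 0.506 -0.275  0.116]
186 245 [ 9  5 13] [ 0.508 -0.289  0.113]
189 245 [95 94 91] [ 0.512 -0.283  0.114]
192 245 [87 86 84] [ 0.507 -0.277  0.108]
186 248 [20 14 20] [ 0.508 -0.291  0.105]
189 248 [90 92 88] [ 0.511 -0.285  0.105]
192 248 [42 46 49] [ 0.509 -0.278  0.101]
186 251 [161 159 147] [ 0.398 -0.291  0.002]
189 251 [105 105 103] [ 0.511 -0.286  0.096]
192 251 [194 193 175] [ 0.406 -0.277  0.003]
186 254 [178 172 166] [ 0.408 -0.293  0.   ]
189 254 [115  92  75] [ 0.467 -0.287  0.049]
192 254 [75 98 25] [ 0.496 -0.281  0.072]
186 257 [ 0 96  4] [ 0.499 -0.296  0.072]
189 257 [  0 105  18] [ 0.5   -0.289  0.07 ]
192 257 [  0 107  27] [ 0.501 -0.283  0.068]
186 260 [  0 104  32] [ 0.508 -0.297  0.07 ]
189 260 [  0 101  27] [ 0.508 -0.291  0.068]
192 260 [  0 102  26] [ 0.51  -0.285  0.068]
186 263 [ 9 45 10] [ 0.498 -0.299  0.053]
189 263 [  0 166  38] [ 0.516 -0.293  0.066]
192 263 [  0 110  14] [ 0.518 -0.287  0.066]
top [[458.  272.9]
 [452.7 263.5]
 [457.6 272. ]]
green [301.9 255.5] [293 247  19  18 264]
green [145.7 294.4] [137 286  19  18 269]
```

The image puts the real tip at about z = 0.095, while the state says 0.0625. I'll trust the picture, descend in small steps and watch the force.

{"api": "move_arm", "payload": {"rows": [0,0,0.6,0,0,0,0,0,0,0.6,0,0,0,0,0,0,0.6,0,0,0,0,0,0,0,0,0,0,0]}}

```text
t: 2.25
position: [0.4999, -0.2832, 0.0424]
eef_rot: [-0.001, 0.978, 0.209, -0.001]
contact_force: [-0.2, -0.6, -0.3]
grip_width: -0.0001
grasp_force: 0.0
```

```bash
cat > tip.py <<'E'
import sys
from rig import *
from h import *
# lowest dark tip pixel on the column band near projected TCP in scene view
o=get_obs(); c=read_camera("scene"); tag=sys.argv[1]; pickle.dump(c,open("s_%s.pkl"%tag,"wb"))
u,v=cv2.projectPoints(o["position"][None]+0,cv2.Rodrigues(c["R"])[0],c["t"],c["K"],c["D"])[0][0,0].round().astype(int)
H,W=np.mgrid[v-40:v+20,u-15:u+16]; Z=c["range_z"][H,W]
p=cv2.undistortPoints(np.stack([W,H],-1).reshape(-1,1,2).astype(float),c["K"],c["D"])[:,0]
X=(np.c_[p,np.ones(len(p))]*Z.reshape(-1,1)-c["t"])@c["R"]
col=c["color"][H,W].reshape(-1,3).astype(int); grey=(np.ptp(col,axis=1)<25)&(col.max(1)<150)
m=grey&(np.hypot(*(X[:,:2]-o["position"][:2]).T)<.025)
S=X[m]; S=S[np.argsort(S[:,2])]; print("lowest tip pts",S[:12].round(3).tolist())
print("pos",o["position"].round(4),"F",o["contact_force"].round(1),"t",o["t"])
E
python3 tip.py a
```

```text
lowest tip pts [[0.505, -0.301, 0.05], [0.488, -0.302, 0.051], [0.512, -0.304, 0.052], [0.487, -0.262, 0.052], [0.5, -0.302, 0.052], [0.517, -0.301, 0.052], [0.505, -0.305, 0.052], [0.498, -0.306, 0.052], [0.502, -0.305, 0.052], [0.493, -0.301, 0.052], [0.488, -0.304, 0.052], [0.503, -0.261, 0.052]]
pos [ 0.4999 -0.2832  0.0424] F [-0.2 -0.6 -0.3] t 2.25
```

```bash
python3 - <<'E'
from h import *
c=pickle.load(open("s_a.pkl","rb"));a=c["color"][220:320,140:290,::-1];cv2.imwrite("pics/s2.png",cv2.resize(a,None,fx=5,fy=5,interpolation=cv2.INTER_CUBIC))
E
```

```text
(no output)
```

View pics/s2.png

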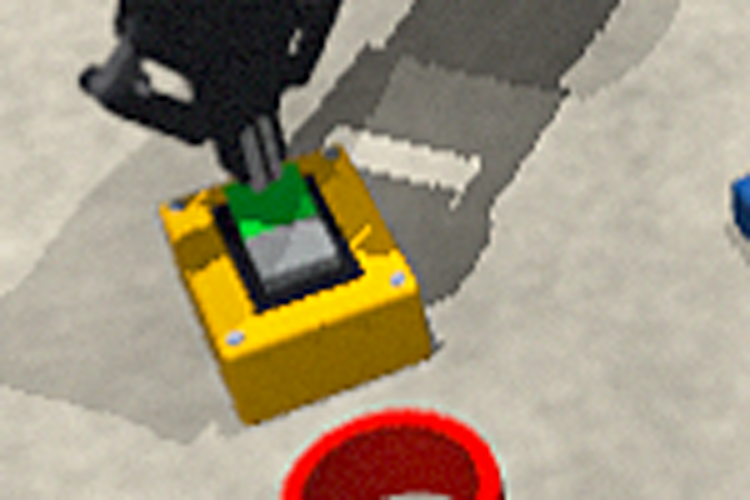

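The crop shows the tip at full-frame (192,257), over the outer part of the green pad and just above it. The readout's z is about 32 mm too low, so I'll keep descending.

{"api": "move_arm", "payload": {"rows": [0,0,0.4,0,0,0,0,0,0,0.4,0,0,0,0,0,0,0.2,0,0,0,0,0,0,0,0,0,0,0]}}

```text
t: 2.63
position: [0.5005, -0.2838, 0.0337]
eef_rot: [-0.0, 0.978, 0.209, -0.0]
contact_force: [-0.2, -0.9, -0.1]
grip_width: 0.0003
grasp_force: 0.0
```

```bash
python3 tip.py b; python3 - <<'E'
from rig import *
print(get_obs()["joint_efforts"].round(2),get_obs()["torque"].round(2))
E
```

```text
lowest tip pts [[0.501, -0.302, 0.051], [0.501, -0.305, 0.051], [0.503, -0.3, 0.051], [0.495, -0.303, 0.051], [0.498, -0.306, 0.052], [0.518, -0.301, 0.052], [0.507, -0.301, 0.052], [0.492, -0.305, 0.052], [0.519, -0.299, 0.052], [0.516, -0.298, 0.052], [0.5, -0.304, 0.053], [0.495, -0.306, 0.053]]
pos [ 0.5005 -0.2838  0.0337] F [-0.2 -0.9 -0.1] t 2.6333
[ -0.14 -49.55 -21.68  -0.06  -0.    -0.  ] [-0.05  0.04 -0.03]
```

{"api": "move_arm", "payload": {"rows": [0,0,0.2,0,0,0,0,0,0,0.2,0,0,0,0,0,0,0,0,0,0,0]}}

```text
t: 2.93
position: [0.5006, -0.2839, 0.0307]
eef_rot: [0.0, 0.978, 0.209, 0.0]
contact_force: [-3.4, 0.8, 6.6]
grip_width: -0.0002
grasp_force: 3.6
```

```bash
python3 - <<'E'
from rig import *
import cv2,pickle
c=read_camera("scene");pickle.dump(c,open("s_c.pkl","wb"));a=c["color"][220:320,140:290,::-1];cv2.imwrite("pics/s3.png",cv2.resize(a,None,fx=5,fy=5,interpolation=cv2.INTER_CUBIC))
E
```

```text
(no output)
```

View pics/s3.png

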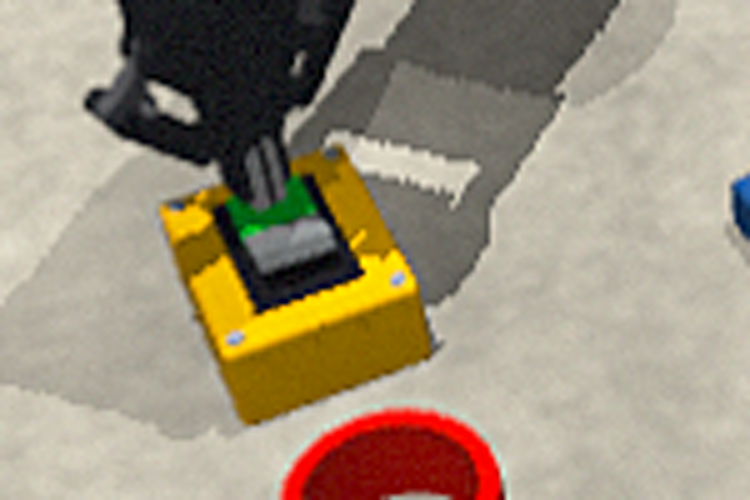

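The crop shows the tip on the green pad at (193,261) and the grey pad starting to lift. I'll press on until the force climbs.

{"api": "move_arm", "payload": {"rows": [0,0,0.2,0,0,0,0,0,0,0.2,0,0,0,0,0,0,0,0,0,0,0]}}

```text
t: 3.23
position: [0.5008, -0.2842, 0.0301]
eef_rot: [0.001, 0.978, 0.209, 0.0]
contact_force: [-15.2, 7.5, 37.9]
grip_width: 0.0002
grasp_force: 19.1
```

{"api": "move_arm", "payload": {"rows": [0,0,-2,0,0,0,0,0,0,-4,0,0,0,0,0,0,-4,0,0,0,0,0,0,0,0,0,0,0]}}

```text
t: 3.57
position: [0.5034, -0.2858, 0.1336]
eef_rot: [0.005, 0.978, 0.209, 0.004]
contact_force: [1.0, 0.1, 1.6]
grip_width: -0.0003
grasp_force: 0.0
```

```bash
python3 - <<'E'
from rig import *
import cv2,pickle
c=read_camera("scene");pickle.dump(c,open("s_d.pkl","wb"));a=c["color"][220:320,140:290,::-1];cv2.imwrite("pics/s4.png",cv2.resize(a,None,fx=5,fy=5,interpolation=cv2.INTER_CUBIC))
E
python3 go.py .536 .314 .127
```

```text
cm [ 2.755e+01 -5.329e+01  1.000e-02] rows 15 each [ 1.837 -3.553  0.   ] t 3.6167 [ 0.5023 -0.285   0.1299] [ 0.6 -0.1  0. ] 0.00019302495112825515
```

View pics/s4.png

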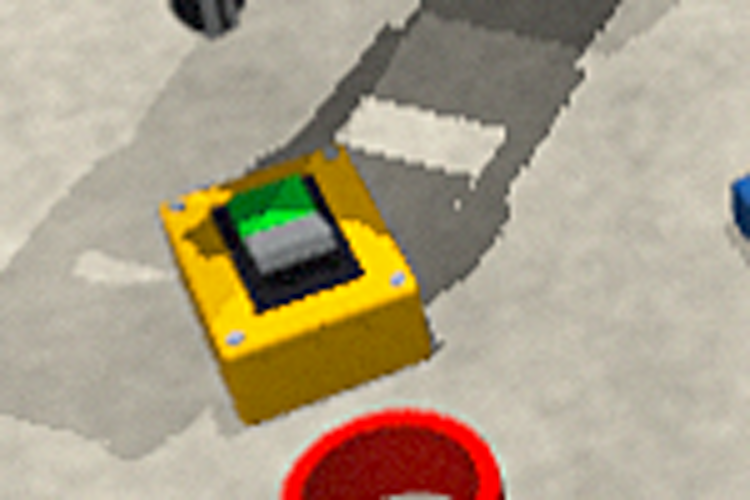

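The crop shows the grey pad raised and the green pad about level. I'll confirm the angle from depth.

```bash
python3 - <<'E'
from h import *
for f in("scene","s_d"):
  c=pickle.load(open(f+".pkl","rb")); B=blobs(c,(50,120,30),(75,255,255)); m=min(B,key=lambda b:np.hypot(*(b[0]-(195,262))))[2]
  v,u=np.nonzero(cv2.erode(m.astype(np.uint8),np.ones((3,3)))); p=cv2.undistortPoints(np.c_[u,v].reshape(-1,1,2).astype(float),c["K"],c["D"])[:,0]
  X=(np.c_[p,np.ones(len(p))]*c["range_z"][v,u][:,None]-c["t"])@c["R"]
  s=(X[:,:2]-[.5217,-.2798])@[.9948,.1019]; k=np.polyfit(s,X[:,2],1); print(f,"slope",np.arctan(k[0]).round(3),"z@-20mm",np.polyval(k,-.02).round(4),len(s),s.min().round(3),s.max().round(3))
E
```

```text
scene slope 0.736 z@-20mm 0.0596 111 -0.021 0.735
s_d slope 0.07 z@-20mm 0.0618 78 -0.024 -0.003
```

The rocker is on: green pad level at z = 0.062, after a hard stop at 38 N. Next I go across to the extractor, with the real tip at about z = 0.16.

{"api": "move_arm", "payload": {"rows": [1.84,-3.55,0,0,0,0,0,1.84,-3.55,0,0,0,0,0,1.84,-3.55,0,0,0,0,0,1.84,-3.55,0,0,0,0,0,1.84,-3.55,0,0,0,0,0,1.84,-3.55,0,0,0,0,0,1.84,-3.55,0,0,0,0,0,1.84,-3.55,0,0,0,0,0,1.84,-3.55,0,0,0,0,0,1.84,-3.55,0,0,0,0,0,1.84,-3.55,0,0,0,0,0,1.84,-3.55,0,0,0,0,0]}}

```text
t: 4.62
position: [0.5274, 0.1974, 0.1249]
eef_rot: [-0.0, 0.978, 0.209, -0.001]
contact_force: [0.4, 0.5, 0.3]
grip_width: 0.0001
grasp_force: 0.0
```

{"api": "move_arm", "payload": {"rows": [1.84,-3.55,0,0,0,0,0,1.84,-3.55,0,0,0,0,0,1.84,-3.55,0,0,0,0,0,0,0,0,0,0,0,0,0,0,0,0,0,0,0,0,0,0,0,0,0,0]}}

```text
t: 5.12
position: [0.5346, 0.3145, 0.1249]
eef_rot: [0.0, 0.978, 0.209, -0.001]
contact_force: [0.4, 0.6, -0.1]
grip_width: 0.0003
grasp_force: 0.0
```

```bash
python3 go.py .536 .314 .05
```

```text
cm [0.12 0.11 7.49] rows 2 each [0.06  0.053 3.746] t 5.1167 [0.5346 0.3145 0.1249] [ 0.4  0.6 -0.1] 0.0003222685574571761
```

{"api": "move_arm", "payload": {"rows": [0,0,2.5,0,0,0,0,0,0,2.5,0,0,0,0,0,0,1.5,0,0,0,0,0,0,1.3,0,0,0,0,0,0,0,0,0,0,0,0,0,0,0,0,0,0]}}

```text
t: 5.62
position: [0.5351, 0.3137, 0.0479]
eef_rot: [0.0, 0.978, 0.208, -0.001]
contact_force: [-0.4, 0.7, 1.3]
grip_width: -0.0
grasp_force: 0.0
```

```bash
python3 - <<'E'
from rig import *
import cv2,pickle
c=read_camera("scene");pickle.dump(c,open("s_e.pkl","wb"));a=c["color"][160:260,350:500,::-1];cv2.imwrite("pics/s5.png",cv2.resize(a,None,fx=5,fy=5,interpolation=cv2.INTER_CUBIC))
E
```

```text
(no output)
```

View pics/s5.png

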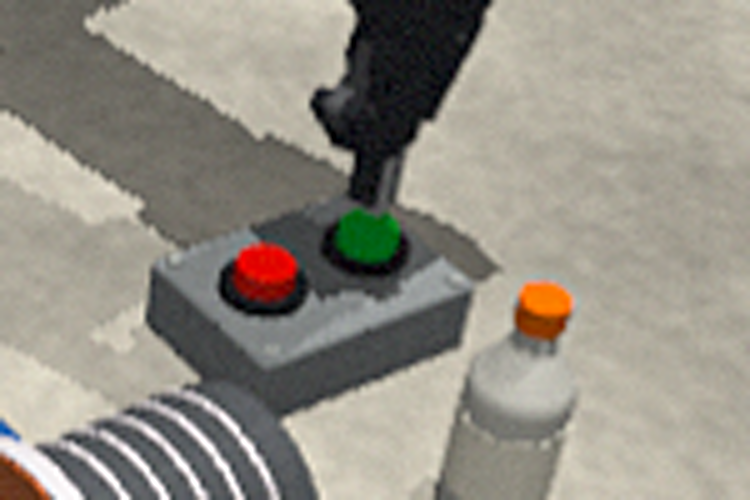

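The crop shows the tip at full-frame (425,202), just above the green key at (423,207). The stop button at (403,215) is well clear.

{"api": "move_arm", "payload": {"rows": [0,0,0.6,0,0,0,0,0,0,0.5,0,0,0,0,0,0,0.3,0,0,0,0,0,0,0.3,0,0,0,0,0,0,0.2,0,0,0,0,0,0,0,0,0,0,0]}}

```text
t: 6.17
position: [0.5349, 0.315, 0.0288]
eef_rot: [0.0, 0.978, 0.209, -0.0]
contact_force: [0.5, 0.6, 0.3]
grip_width: -0.0
grasp_force: 0.0
```

{"api": "move_arm", "payload": {"rows": [0,0,0.2,0,0,0,0,0,0,0.2,0,0,0,0,0,0,0,0,0,0,0]}}

```text
t: 6.42
position: [0.5351, 0.3151, 0.0258]
eef_rot: [-0.0, 0.978, 0.209, 0.0]
contact_force: [-1.2, -1.0, 7.0]
grip_width: 0.0002
grasp_force: 3.2
```

{"api": "move_arm", "payload": {"rows": [0,0,0.2,0,0,0,0,0,0,0.2,0,0,0,0,0,0,0.2,0,0,0,0,0,0,0,0,0,0,0]}}

```text
t: 6.75
position: [0.5355, 0.3152, 0.025]
eef_rot: [0.0, 0.978, 0.209, 0.001]
contact_force: [-19.4, -10.4, 47.2]
grip_width: 0.0001
grasp_force: 23.6
```

{"api": "move_arm", "payload": {"rows": [0,0,-2,0,0,0,0,0,0,-4,0,0,0,0,0,0,-4,0,0,0,0,0,0,-1,0,0,0,0,0,0,0,0,0,0,0]}}

```text
t: 7.17
position: [0.5366, 0.3157, 0.1328]
eef_rot: [-0.001, 0.978, 0.209, 0.004]
contact_force: [-0.1, 0.4, 0.1]
grip_width: 0.0004
grasp_force: 0.0
```

```bash
cat > chk.py <<'E'
from rig import *
from h import *
# height of each green/red cap above bench, from depth, vs. start
for n in("scene","top"):
  for tag,c in(("start",pickle.load(open(n+".pkl","rb"))),("now",read_camera(n))):
    for lo,hi in(((50,120,30),(75,255,255)),((0,190,60),(4,255,255))):
      for ce,s,m in blobs(c,lo,hi,60):
        v,u=np.nonzero(m); p=cv2.undistortPoints(np.c_[u,v].reshape(-1,1,2).astype(float),c["K"],c["D"])[:,0]
        X=(np.c_[p,np.ones(len(p))]*c["range_z"][v,u][:,None]-c["t"])@c["R"]; print(n,tag,ce.round(1),s[4],np.median(X,0).round(4),"z90",np.percentile(X[:,2],85).round(4))
E
python3 chk.py; python3 go.py .576 .009 .127
```

```text
scene start [423.  206.8] 119 [0.5388 0.3129 0.0615] z90 0.0642
scene start [323.3 251.4] 142 [0.5801 0.0081 0.0492] z90 0.0511
scene start [193.6 259.9] 175 [ 0.5104 -0.2818  0.0669] z90 0.071
scene start [402.5 214. ] 108 [0.5446 0.2468 0.0626] z90 0.0652
scene start [218.9 325.4] 1290 [ 0.695  -0.2705  0.0354] z90 0.0488
scene now [422.8 207.8] 94 [0.5349 0.3153 0.0549] z90 0.0563
scene now [323.3 251.4] 142 [0.58   0.0088 0.0489] z90 0.0509
scene now [193.8 260.8] 133 [ 0.5081 -0.2814  0.0622] z90 0.0636
scene now [402.4 214. ] 107 [0.545  0.2462 0.0628] z90 0.0651
scene now [218.9 325.3] 1275 [ 0.6941 -0.2707  0.0354] z90 0.0489
top start [302.  255.5] 263 [0.5741 0.0098 0.0473] z90 0.0496
top start [456.7 269.4] 304 [ 0.5077 -0.2818  0.0656] z90 0.0694
top start [145.7 294.5] 273 [0.5334 0.3147 0.0616] z90 0.0645
top start [434.  189.3] 513 [ 0.6738 -0.2681  0.0464] z90 0.0492
top start [180.4 286.4] 227 [0.5413 0.2472 0.0629] z90 0.0653
top now [302.  255.5] 266 [0.5744 0.0101 0.0473] z90 0.0496
top now [456.4 270.3] 328 [ 0.5066 -0.2821  0.0599] z90 0.0622
top now [146.3 294.4] 244 [0.5347 0.3158 0.0547] z90 0.0569
top now [434.  188.9] 518 [ 0.676  -0.2685  0.0467] z90 0.049
top now [180.5 286.4] 227 [0.541  0.2476 0.0626] z90 0.0651
cm [-8.73 29.62  0.13] rows 8 each [-1.091  3.702  0.016] t 7.2667 [0.5347 0.315  0.1283] [ 0.4 -0.5 -0.8] 0.0002329105879893366
```

The extractor key is down 8 mm, and the stop button, tape and sander key are unchanged. Next is the sander.

{"api": "move_arm", "payload": {"rows": [-1.09,3.7,0,0,0,0,0,-1.09,3.7,0,0,0,0,0,-1.09,3.7,0,0,0,0,0,-1.09,3.7,0,0,0,0,0,-1.09,3.7,0,0,0,0,0,-1.09,3.7,0,0,0,0,0,-1.09,3.7,0,0,0,0,0,-1.09,3.7,0,0,0,0,0,0,0,0,0,0,0,0,0,0,0,0,0,0,0]}}

```text
t: 8.1
position: [0.5756, 0.0077, 0.1271]
eef_rot: [-0.001, 0.978, 0.207, -0.002]
contact_force: [0.0, 0.2, 1.0]
grip_width: -0.0002
grasp_force: 0.0
```

```bash
python3 go.py .576 .009 .025; python3 - <<'E'
from rig import *
import cv2,pickle
c=read_camera("scene");a=c["color"][180:300,250:430,::-1];cv2.imwrite("pics/s6.png",cv2.resize(a,None,fx=4,fy=4,interpolation=cv2.INTER_CUBIC))
E
```

```text
cm [ 0.11 -0.09 10.21] rows 3 each [ 0.038 -0.029  3.403] t 8.1 [0.5756 0.0077 0.1271] [0.  0.2 1. ] -0.00023653108631784304
```

View pics/s6.png

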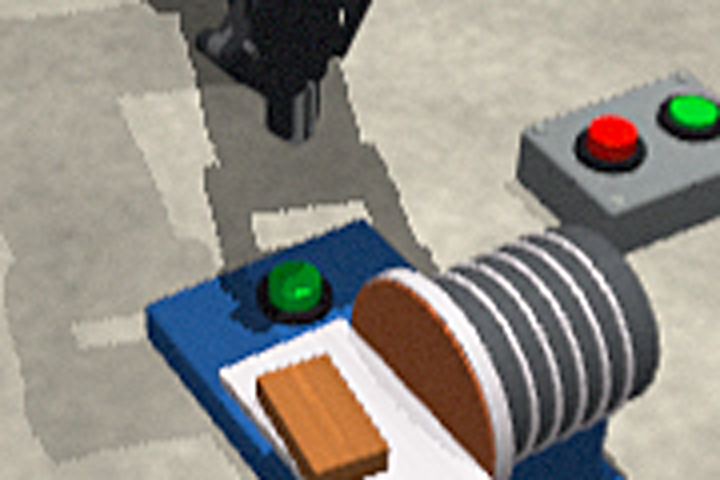

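The crop shows the tip at full-frame (323,214), in line above the sander key at (323,251). The offcut and disc are well behind it.

{"api": "move_arm", "payload": {"rows": [0.1,0,2.5,0,0,0,0,0,0,3,0,0,0,0,0,0,2.5,0,0,0,0,0,0,1.5,0,0,0,0,0,0,0.5,0,0,0,0,0,0,0,0,0,0,0]}}

```text
t: 8.65
position: [0.5762, 0.011, 0.0276]
eef_rot: [-0.001, 0.978, 0.21, -0.001]
contact_force: [0.6, 0.8, 0.7]
grip_width: -0.0
grasp_force: 0.0
```

{"api": "move_arm", "payload": {"rows": [0,0,0.4,0,0,0,0,0,0,0.3,0,0,0,0,0,0,0.3,0,0,0,0,0,0,0.2,0,0,0,0,0,0,0.2,0,0,0,0,0,0,0,0,0,0,0]}}

```text
t: 9.15
position: [0.5774, 0.0096, 0.0152]
eef_rot: [0.0, 0.978, 0.209, 0.0]
contact_force: [0.4, -0.9, -0.7]
grip_width: -0.0004
grasp_force: 0.0
```

{"api": "move_arm", "payload": {"rows": [0,0,0.2,0,0,0,0,0,0,0.2,0,0,0,0,0,0,0.2,0,0,0,0,0,0,0,0,0,0]}}

```text
schema error: expected a multiple of 7 numbers
```

{"api": "move_arm", "payload": {"rows": [0,0,0.2,0,0,0,0,0,0,0.2,0,0,0,0,0,0,0.2,0,0,0,0,0,0,0,0,0,0,0]}}

```text
t: 9.48
position: [0.5776, 0.0096, 0.0106]
eef_rot: [0.0, 0.978, 0.209, 0.0]
contact_force: [-4.3, 1.8, 15.2]
grip_width: 0.0004
grasp_force: 7.8
```

{"api": "move_arm", "payload": {"rows": [0,0,0.2,0,0,0,0,0,0,0.2,0,0,0,0,0,0,0,0,0,0,0]}}

```text
t: 9.73
position: [0.5779, 0.0095, 0.01]
eef_rot: [0.001, 0.978, 0.209, 0.001]
contact_force: [-18.6, 2.1, 47.0]
grip_width: -0.0004
grasp_force: 23.5
```

Hard stop at the expected height. Lift clear and check.

{"api": "move_arm", "payload": {"rows": [0,0,-2,0,0,0,0,0,0,-4,0,0,0,0,0,0,-4,0,0,0,0,0,0,-4,0,0,0,0,-4,0,0,0,0,0,0,-4,0,0,0,0,0,0,0,0,0,0,0,0,0,0,0,0,0,0,0,0]}}

```text
t: 10.4
position: [0.5029, -0.0236, 0.145]
eef_rot: [-0.0, 0.978, 0.208, -0.0]
contact_force: [1.3, -0.5, 0.2]
grip_width: 0.0001
grasp_force: 0.0
```

```bash
python3 chk.py | grep now; python3 go.py .5 0 .3; python3 - <<'E'
from rig import *
import cv2
cv2.imwrite("pics/s7.png",read_camera("scene")["color"][:,:,::-1])
E
```

```text
scene now [422.8 207.8] 92 [0.5356 0.3152 0.0547] z90 0.0568
scene now [323.2 252.2] 119 [0.5763 0.0101 0.0416] z90 0.0433
scene now [193.7 260.9] 134 [ 0.508  -0.2819  0.0623] z90 0.0638
scene now [402.4 214.2] 107 [0.5456 0.2458 0.0626] z90 0.0648
scene now [219.  325.3] 1311 [ 0.6944 -0.2706  0.0349] z90 0.0488
top now [456.5 270.3] 332 [ 0.5065 -0.282   0.06  ] z90 0.0624
top now [146.5 294.7] 268 [0.5342 0.3156 0.0542] z90 0.0567
top now [434.  188.7] 523 [ 0.6769 -0.268   0.0468] z90 0.0492
top now [180.3 286.3] 222 [0.5411 0.2473 0.063 ] z90 0.0653
cm [  0.52  -2.31 -15.48] rows 4 each [ 0.129 -0.577 -3.87 ] t 10.5 [ 0.5048 -0.0232  0.1452] [ 0.1 -0.4 -1.2] 2.8593626859297444e-05
```

View pics/s7.png

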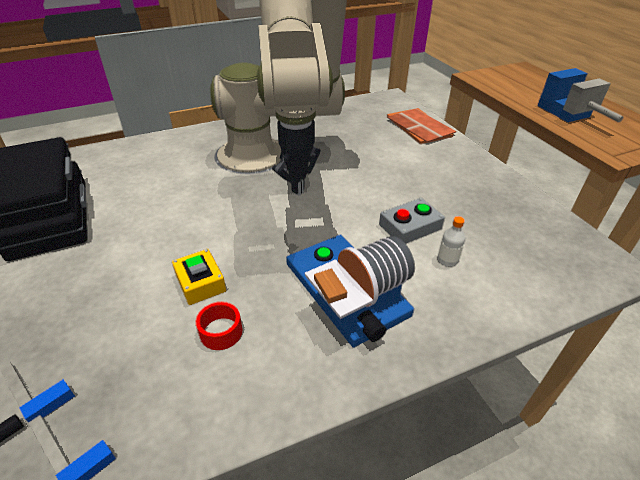

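The picture shows the arm clear at (297,185), and the glue (452,243), tape (219,325) and offcut (330,286) in their places. By depth, both keys are about 8 mm down and the rocker is level.

A shifted number in my last lift moved the tool sideways, but only once it was well above the bench, and it touched nothing. I'm handing in.

```bash
python3 -c "
from rig import *
print(close_job())"
```

```text
the job is handed in; nothing more can be done
None
```

The rocker is on and the extractor and sander start keys are fully in, pressed in that order; the stop button, glue, tape and offcut were left alone, the arm is clear, and the job is handed in at about 10.5 s (no verdict was returned).

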